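# Load a sample tube into the reader's V-groove

## Robot

A 6-joint arm with a two-finger parallel gripper is mounted at the origin on a cart in front of the work surface, level with it; the furniture and walls round the work are solid. World frame = base frame: x ahead of the robot, y to its left, z up, the work surface at z = 0. Lengths are in m, angles in degrees, forces in N, time in s.
With the tool pointing down it reaches from about 0.25 to 0.725 m from the base axis. Payload 9.7 kg.
Tool frame: the origin (TCP) lies between the finger pads; the fingertips stand 19 mm ahead of it and the grasp point (between the pads) is the TCP; z points along the fingers, y is the line along which they close (so a half turn about z gives the same grasp; the last joint's range is limited). The gripper opens to 85 mm and grips with 20 to 120 N. Pads are 22 mm wide; open, the fingers measure 114 mm over their backs; the gripper's body (76 mm by 85 mm) begins 54 mm behind the grasp point. The pads swing forward as they close: fully open they stand 13 mm farther back than shut.
Start: joints at [68.297, 4.979, 10.078, 95.1, 0, 90], TCP at [0.203, 0.511, 0.25] pointing down, gripper open.
Joint ranges: [-179.16, 179.16], [-48.56, 103.87], [-65.8, 70.77], [-126.05, 130.52], [-82.76, 87.17], [-180, 180]. Speed limits (degrees/s): [127.2, 127.2, 147.25, 180, 180, 180].

## Interface

Orientations are given as [roll, pitch, yaw] about the fixed x, y, z axes, in that order (R = Rz(yaw) Ry(pitch) Rx(roll)).
In Python, from workcell import telemetry, camera, calibration, workorder gives the robot as it stands.
- The arm moves only by the tool play_rows, never from a script. Its argument "increments" is a list of rows, each a list of 3 entries, a list of its own where there are three numbers: the shift along the tool's x, y, z in mm, then the turn, a rotation vector about the tool's x, y, z in degrees, then the closure, from 0 (fully open) to 1 (shut). In form: [[[x, y, z], [ax, ay, az], jaw], ...]. A call has 1 to 20 rows; each row is the pose to reach, as a shift and turn from the pose commanded when the call began, along the tool's axes at that moment; what a row does not reach only later rows make up. A row lasts 1/10 s, in which the tool goes at most 50 mm and 8.59 degrees, less where a joint would pass 70% of its speed; a pose out of reach is approached as far as the arm can. A call with a gripper value outside its range is refused whole. The fingers move at their own pace and stop on an object; "grip_force" is the grip in N (left out, the last holds). Time passes only in rows, so rows that repeat a pose let the fingers close. It gives the time, the measured TCP pose, the force, the opening and the grip force at its end, in the units of the state.
- telemetry.get_obs(): the state, without advancing time (a new reading comes with each control period).
- camera(name): name is "scene" or "top" or "wrist"; returns (picture, depth): 400x640x3 uint8, red, green, blue; 400x640 float32, m along the optical axis (not along the pixel's ray), 0 where there is no reading.
- calibration(name): a dict with "vertical_fov" (degrees; the focal length in pixels is half the picture's height over the tangent of half this angle, whatever the lens; pixels are square), "cx", "cy" (the principal point, pixels), "rvec" (rotation vector, rad) and "tvec" (3), from world to camera coordinates, as OpenCV has them; the wrist camera has in their place "hand_eye" (4x4, takes a point from camera to tool coordinates, whose origin is the TCP and whose axes are the flange's). Camera axes: x right, y down, z forward; pixel columns grow to the right and rows downward; lengths in m; the calibration is good to about 2 mm. A picture is of the moment at which its call begins: read the wrist's pose just before it. calibration takes no time and is no camera call.
- workorder.job_done(): hands the job in; it is judged then, once.
The state is a dict: "time": time; "q": joint angles; "qd": joint speeds; "joint_efforts": joint torques, N m; "ee_pos": TCP position; "tcp_rot": TCP orientation; "wrist_force": force on the tool from outside, world axes, zero at the start; "torque": the same for the moment, N m; "opening": finger opening in m; "grasp_force": force on a finger pad.
Only numpy, scipy, OpenCV 4.12 (cv2) and the standard library are available. Lean on these libraries where they do the work, as an engineer would, in place of code of your own. Each camera call takes 0.05 s, during which the arm holds its last target. There are 200 camera calls.

## Task

Take the blue-capped sample tube from the cradle, lay it base-first in the open part of the reader's V-groove, and let go of it. Then gently push it by its cap end along the groove, under the sensor head, until its base touches the red end stop, and leave it there. Leave the yellow-capped tube in the cradle and the other things alone, and do not let a tube fall on the worktop.

Things in the scene. Friction and masses are not known exactly. Their poses are not given: they have to be found in the camera images.
- tube_blue: Tube to load: rigid closed amber-glass tube with ribbed blue cap, a plain cylinder 28 mm in diameter, 100 mm long including the 28 mm cap, about 0.12 kg. Origin at the middle of its axis; its x axis runs along the tube from cap to flat base; it may be rolled about x. At the start it lies level in one of the cradle's two places, cap to the left as the robot sees it.
- tube_blue_base (a point): Centre of the flat base face of the blue-capped tube (50 mm from its origin along +x).
- tube_blue_cap (a point): Centre of the flat end face of the blue cap (50 mm from the tube's origin along -x).
- tube_yellow: A second tube, the same but with a yellow cap; it stays in the cradle's other place. Same frame.
- cradle: Fixed grey and white cradle, plate 90 x 160 x 8 mm, origin under its centre. Two tubes lie along its x at y = -50 and +50 mm, axes 42 mm above the worktop, on narrow V supports (12 mm thick, 26 mm wide, top 9 mm below the tube axis) centred at x = -33 and +33 mm; between them 54 mm of the tube's middle is free down to the plate.
- reader: Fixed tube reader: aluminium base plate 255 x 105 mm, top 12 mm above the worktop, origin under its centre; x runs along the groove from its open end (robot's left) to the red end stop (right). A raised 90 degree steel V-rail spans x = -110 to +110 mm; it is 26 mm wide (narrower than the tube), its upper edges 9 mm below the axis of a lying tube, so fingers can straddle it.
- stop_face (a point): Point where the axis of a tube lying in the groove meets the face of the rigid red end stop (reader x = +110 mm, 48 mm above the worktop); axes as the reader's, x pointing along the groove into the stop. The stop is 40 mm wide and reaches 70 mm above the worktop. With the tube home its base is at this point.
- head_front (a point): On the groove's tube axis, below the entry face of the sensor head: a white box 60 mm along x, 98 wide, 76 to 168 mm above the worktop, on cheeks 74 mm apart, bridging the groove from reader x = +14 to +74 mm. Before it (-x) the groove is open above. A home tube's cap end is 4 mm before this face, so the pushing tool must lean back 25 to 45 degrees, tips forward.
- milk_bottle: Bystander: loose white bottle with red collar, 54 mm wide, 132 mm tall, origin under its centre.
- dropper: Bystander: loose small brown dropper bottle, 34 mm wide, 102 mm tall, origin under its centre.
- loupe: Bystander: loose black loupe, 36 mm wide, 34 mm tall, origin under its centre.
- tally_counter: Bystander: loose grey hand tally counter, 73 x 52 x 24 mm, origin under its centre.
There are look-alikes about, which are no part of the job. Leave any pink, purple or turquoise look-alike of the tube_blue alone.

How it is judged (in metres and radians):
On the way, in this order (a step that is already met when the one before it is completed fails the run):
1. the blue-capped tube lies in the V-groove, base toward the stop and at least 40 mm short of it, let go by the fingers (y of tube_blue_base in the frame of stop_face between -0.004 and 0.004 m and z of tube_blue_base in the frame of stop_face between -0.004 and 0.004 m and y of tube_blue_cap in the frame of stop_face between -0.004 and 0.004 m and z of tube_blue_cap in the frame of stop_face between -0.004 and 0.004 m and contact force between the fingers and tube_blue below 0.2 N and x of tube_blue_base in the frame of stop_face below -0.04 m and x of tube_blue_cap in the frame of stop_face below -0.13 m), for 0.2 s.
2. the tube has been pushed along the groove until its base touches the end stop (y of tube_blue_base in the frame of stop_face between -0.004 and 0.004 m and z of tube_blue_base in the frame of stop_face between -0.004 and 0.004 m and y of tube_blue_cap in the frame of stop_face between -0.004 and 0.004 m and z of tube_blue_cap in the frame of stop_face between -0.004 and 0.004 m and x of tube_blue_base in the frame of stop_face between -0.0025 and 0.002 m), for 0.2 s.
At the end, for the whole second after the job is handed in: The blue-capped tube lies in the V-groove (both end centres within 4 mm of the groove's tube axis sideways and in height), its base within 2.5 mm of the end stop, at rest and let go; the yellow-capped tube is within 20 mm of where it lay and the loose bystanders within 30 mm (all of step 2 and contact force between the fingers and tube_blue below 0.2 N and linear speed of tube_blue below 0.01 m/s and distance of tube_yellow from where it was at the start of the episode below 0.02 m and distance of each of milk_bottle, dropper, loupe, tally_counter from where it was at the start of the episode below 0.03 m); the robot touches nothing.
It fails at once if a tube falls on the worktop (height (world z) of any of tube_blue, tube_yellow below 0.022 m).
It fails at once if the blue-capped tube is pressed against the reader (its stop or groove) with more than 40 N (contact force between tube_blue and reader above 40 N).
It fails at once if the yellow-capped tube is moved more than 20 mm (distance of tube_yellow from where it was at the start of the episode above 0.02 m).
It fails at once if a bystander is moved more than 30 mm (distance of any of milk_bottle, dropper, loupe, tally_counter from where it was at the start of the episode above 0.03 m).
It also fails if it takes over 58 s, if anything falls off the work surface, if the arm or the gripper's body presses on something with over 40 N, if the wrist force passes 120 N, or if a joint passes its speed limit or range.

## Working session

There is one attempt and no reset: what is moved stays moved. The work goes in short steps, Python scripts to look and compute and a tool call to move; the robot and the scene stay as the last step left them, time stands still between calls to the robot, and variables do not carry over. Pictures are saved under pics/ and viewed, at most 10 in all, crops included, and the job is handed in when it is done.

Besides the shell and the picture viewer there is one more tool, called by a JSON object that holds its "op" and its "data". play_rows: Moves the arm, as the interface text tells. Its arguments: {"type":"object","properties":{"increments":{"type":"array"},"grip_force":{"type":"number"}},"required":["increments"]}

```bash
mkdir -p pics; cat > h.py <<'E'
import numpy as np, cv2
from scipy.spatial.transform import Rotation as R
from workcell import telemetry, camera, calibration, workorder
def pose():
    o=telemetry.get_obs(); return np.array(o["ee_pos"]), R.from_euler('xyz',o["tcp_rot"],degrees=True).as_matrix(), o
def cam(name):
    p,r,o=pose(); im,d=camera(name); c=calibration(name)
    f=200/np.tan(np.radians(c["vertical_fov"])/2)
    if "hand_eye" in c:
        T=np.eye(4);T[:3,:3]=r;T[:3,3]=p; T=T@np.array(c["hand_eye"])
    else:
        T=np.eye(4);T[:3,:3]=cv2.Rodrigues(np.array(c["rvec"],float))[0];T[:3,3]=np.ravel(c["tvec"]);T=np.linalg.inv(T)
    return im,d,f,c["cx"],c["cy"],T
def cloud(C):
    im,d,f,cx,cy,T=C
    v,u=np.mgrid[:400,:640]
    P=np.stack([(u-cx)/f*d,(v-cy)/f*d,d],-1)@T[:3,:3].T+T[:3,3]
    P[d<=0]=np.nan
    return P
def save(n,im): cv2.imwrite(n,im[...,::-1])
E
python3 - <<'E'
from h import *
for n in("top","scene"):
    C=cam(n);save(f"pics/{n}.png",C[0]);P=cloud(C);np.savez(n,P=P,im=C[0])
    print(n,C[2:5],C[5].round(3).tolist(),(C[1]>0).mean())
print(telemetry.get_obs())
E
```

```text
top (np.float64(376.8698470252792), 319.30108833633346, 202.72467832833834) [[-0.017, -0.998, 0.066, 0.501], [-1.0, 0.017, 0.005, -0.028], [-0.006, -0.066, -0.998, 1.05], [0.0, 0.0, 0.0, 1.0]] 0.99610546875
scene (np.float64(460.91818323820047), 324.24547128418885, 194.57720353328256) [[-0.667, -0.474, 0.576, -0.336], [-0.745, 0.417, -0.52, 0.752], [0.006, -0.776, -0.631, 1.032], [0.0, 0.0, 0.0, 1.0]] 0.98363671875
{'time': 0.1, 'q': array([ 6.82956052e+01,  5.00654641e+00,  1.00395769e+01,  9.50987165e+01,
       -9.42460803e-04,  8.99986135e+01]), 'qd': array([ 0.08022384, -0.07672181,  0.05053836, -0.08866397, -0.01758268,
       -0.02267604]), 'joint_efforts': array([-4.00318413e-04, -5.21562052e+01,  4.65653443e+01,  1.58971769e-02,
        3.37826953e-05,  7.73980879e-08]), 'ee_pos': array([0.20333895, 0.51084233, 0.24967262]), 'tcp_rot': array([-1.79934314e+02,  9.40870595e-04,  1.58296993e+02]), 'wrist_force': array([-0.41276259, -0.35536316, -0.59289779]), 'torque': array([-0.005526  , -0.05171658, -0.04637248]), 'grasp_force': 0.0, 'opening': 0.08565751405141264}
```

View pics/top.png

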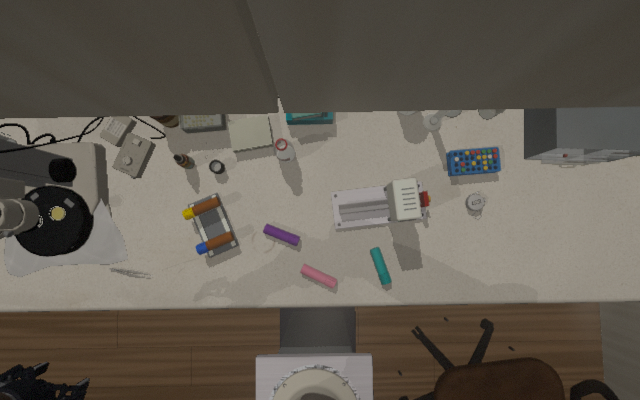

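View pics/scene.png

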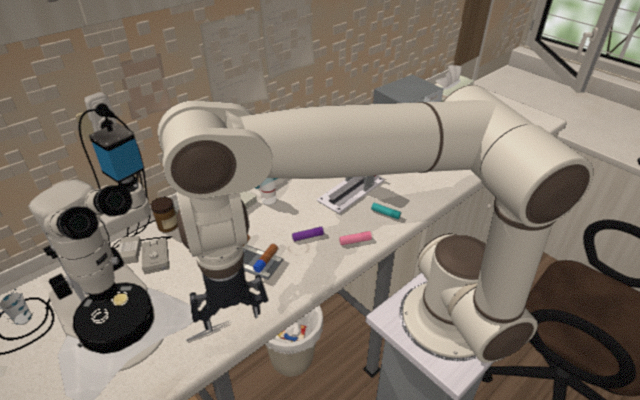

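The top view shows the cradle at (213,225), with the blue cap at (202,247) and its base near (231,238). The reader is at (380,207): its open end is at the left (335), the white head is at (405,200) and the red stop at (425,199). Purple, pink and turquoise look-alikes lie in between. In the scene view the arm hides most of this.

```bash
python3 - <<'E'
from h import *
D=np.load("top.npz");P=D["P"];im=D["im"]
hsv=cv2.cvtColor(im,cv2.COLOR_RGB2HSV);H,S,V=[hsv[...,i].astype(int) for i in range(3)]
v,u=np.mgrid[:400,:640]
def box(a,b,c,d): return (u>=a)&(u<=b)&(v>=c)&(v<=d)
def rep(n,m):
    q=P[m];q=q[~np.isnan(q[:,0])]
    print(n,m.sum(),"med",np.median(q,0).round(4),"min",q.min(0).round(3),"max",q.max(0).round(3));return q
rep("table",box(240,260,255,280))
cr=box(180,245,190,262)
b=rep("bluecap",cr&(H>100)&(H<130)&(S>120)); 
y=rep("yelcap",cr&(H>20)&(H<35)&(S>120))
am=cr&(H<18)&(S>110)
rep("amber near",am&(v>228)); rep("amber far",am&(v<=222))
for n,m in(("near",(am&(v>228))|(cr&(H>100)&(H<130)&(S>120))),):
    q=P[m];c=q.mean(0);w=np.linalg.svd((q-c)[:,:2])[2][0];t=(q-c)[:,:2]@w;print("axis",w,np.degrees(np.arctan2(w[1],w[0])),t.min(),t.max(),c,c[:2]+w*(t.min()+t.max())/2)
rep("red",box(410,440,180,215)&((H<8)|(H>172))&(S>130))
q=rep("head",box(385,428,170,225)&(np.nan_to_num(P[...,2])>.15))
print("headrect",cv2.minAreaRect(q[:,:2].astype(np.float32)))
pl=box(325,435,175,235)&(np.nan_to_num(P[...,2])>.006)&(np.nan_to_num(P[...,2])<.06)
q=rep("plate",pl);print("platerect",cv2.minAreaRect(q[:,:2].astype(np.float32)))
for n,bx in(("milk",(270,298,130,165)),("dropper",(170,195,148,172)),("loupe",(205,228,155,178)),("tally",(460,490,185,218))):
    q=P[box(*bx)];q=q[q[:,2]>.012];print(n,q.mean(0).round(3),q[:,2].max().round(3))
E
```

```text
table 546 med [ 0.394   0.1724 -0.0004] min [ 0.359  0.144 -0.006] max [0.429 0.201 0.005]
bluecap 95 med [0.4525 0.2904 0.0533] min [0.439 0.276 0.044] max [0.468 0.305 0.062]
yelcap 107 med [0.5452 0.3266 0.0531] min [ 0.53   0.311 -0.007] max [0.561 0.362 0.059]
amber near 261 med [0.4724 0.2438 0.0534] min [0.449 0.21  0.044] max [0.493 0.279 0.059]
amber far 261 med [0.5633 0.2803 0.0536] min [0.54  0.245 0.043] max [0.587 0.317 0.059]Traceback (most recent call last):
  File "<stdin>", line 16, in <module>
    u, s, vh = gufunc(a, signature=signature)
               ~~~~~~^^^^^^^^^^^^^^^^^^^^^^^^
    raise LinAlgError("SVD did not converge")
numpy.linalg.LinAlgError: SVD did not converge
```

```bash
python3 - <<'E'
from h import *
D=np.load("top.npz");P=D["P"];im=D["im"]
hsv=cv2.cvtColor(im,cv2.COLOR_RGB2HSV);H,S,V=[hsv[...,i].astype(int) for i in range(3)]
v,u=np.mgrid[:400,:640]
def box(a,b,c,d): return (u>=a)&(u<=b)&(v>=c)&(v<=d)
def G(m): q=P[m];return q[~np.isnan(q[:,0])]
cr=box(180,245,190,262); bl=(H>100)&(H<130)&(S>120); ye=(H>20)&(H<35)&(S>120)
am=(H<18)&(S>110)
for n,m in(("blue",cr&((am&(v>228))|bl)),("yel",cr&(v<=222)&(am|ye))):
    q=G(m);q=q[q[:,2]>.043];print(n,[(np.array(a)).round(4) for a in cv2.minAreaRect(q[:,:2].astype(np.float32))],q.mean(0).round(4))
    x=np.polyfit(q[:,1],q[:,0],1);print("angle of axis cap->base",np.degrees(np.arctan2(-x[0],-1)))
q=G(box(410,440,180,215)&((H<8)|(H>172))&(S>130));print("red",len(q),np.median(q,0),q.min(0),q.max(0))
Z=np.nan_to_num(P[...,2])
q=G(box(385,428,170,225)&(Z>.155));print("head",q.mean(0),cv2.minAreaRect(q[:,:2].astype(np.float32)))
q=G(box(325,435,175,235)&(Z>.008)&(Z<.06));print("plate",cv2.minAreaRect(q[:,:2].astype(np.float32)))
q=G(box(335,387,175,235)&(Z>.028)&(Z<.05));x=np.polyfit(q[:,1],q[:,0],1);print("rail",len(q),q.mean(0),np.degrees(np.arctan2(-x[0],-1)),q.min(0),q.max(0))
for n,bx in(("milk",(270,298,130,165)),("dropper",(170,195,148,172)),("loupe",(205,228,155,178)),("tally",(460,490,185,218))):
    q=G(box(*bx));q=q[q[:,2]>.015];print(n,q.mean(0).round(3),q[:,2].max().round(3))
E
```

```text
blue [array([0.4669, 0.2569]), array([0.0262, 0.099 ]), np.float64(23.5395)] [0.4666 0.2562 0.053 ]
angle of axis cap->base 158.78466939923518
yel [array([0.5594, 0.2938]), array([0.0261, 0.1002]), np.float64(21.9449)] [0.5584 0.2932 0.0529]
angle of axis cap->base 159.43931702078635
red 63 [ 0.57132912 -0.29826276  0.06911711] [ 0.55486658 -0.30637079  0.06129041] [ 0.58913679 -0.29350836  0.07266399]
head [ 0.56467417 -0.22728779  0.16678023] ((0.5653128623962402, -0.2289028912782669), (0.0989757627248764, 0.060509730130434036), 5.839723110198975)
plate ((0.5617377758026123, -0.18747590482234955), (0.104817233979702, 0.25938451290130615), 5.8254218101501465)
rail 441 [ 0.55741159 -0.14116103  0.03449139] 173.71759864575452 [ 0.53886028 -0.20539787  0.02804285] [ 0.60695202 -0.07525891  0.04281288]
milk [0.706 0.07  0.082] 0.134
dropper [0.685 0.336 0.061] 0.101
loupe [0.674 0.259 0.031] 0.039
tally [ 0.565 -0.448  0.021] 0.027
```

{"op": "play_rows", "data": {"increments": [[[-100, -41, 15], [0, 0, 8], 0], [[-200, -82, 30], [0, 0, 20], 0], [[-339, -138, 50], [0, 0, 46.6], 0], [[-339, -138, 50], [0, 0, 46.6], 0], [[-339, -138, 50], [0, 0, 46.6], 0], [[-339, -138, 50], [0, 0, 46.6], 0], [[-339, -138, 50], [0, 0, 46.6], 0], [[-339, -138, 50], [0, 0, 46.6], 0], [[-339, -138, 50], [0, 0, 46.6], 0], [[-339, -138, 50], [0, 0, 46.6], 0], [[-339, -138, 50], [0, 0, 46.6], 0], [[-339, -138, 50], [0, 0, 46.6], 0], [[-339, -138, 50], [0, 0, 46.6], 0], [[-339, -138, 50], [0, 0, 46.6], 0]]}}

```text
time: 1.5
ee_pos: [0.467, 0.258, 0.2004]
tcp_rot: [180.0, -0.0, 111.8]
wrist_force: [0.1, -0.8, -0.3]
opening: 0.0855
grasp_force: 0.0
```

```bash
python3 - <<'E'
from h import *
p,r,o=pose();print(p,o["tcp_rot"],o["q"],o["time"])
C=cam("wrist");save("pics/w1.png",C[0]);P=cloud(C);print(C[5].round(3),C[2:5])
np.savez("w1",P=P,im=C[0])
E
```

```text
[0.46698213 0.25795682 0.20044687] [ 1.79984001e+02 -1.25372123e-03  1.11758676e+02] [ 2.89162476e+01  1.94266512e+00  1.36728176e+00  8.94085865e+01
 -7.49445738e-04  9.71575714e+01] 1.5
[[ 0.928  0.353  0.118  0.437]
 [ 0.372 -0.882 -0.289  0.334]
 [ 0.002  0.312 -0.95   0.322]
 [ 0.     0.     0.     1.   ]] (np.float64(347.8139163584903), 324.0290003120553, 198.97366070808306)
```

View pics/w1.png

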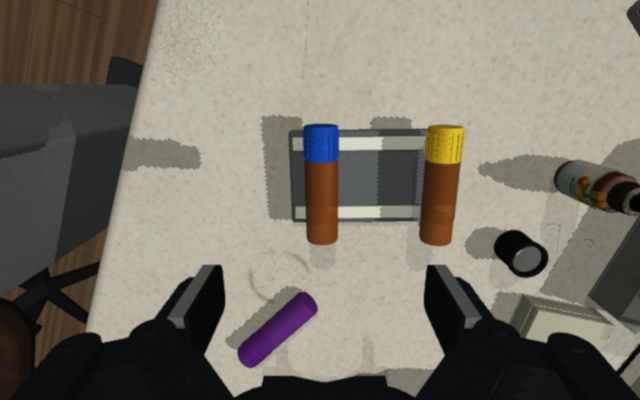

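The wrist view shows the blue tube almost upright in the image, with its cap end at (321,125) and its base at (322,244). The yellow tube is at (441,185), and the fingers straddle the blue tube's line.

```bash
python3 - <<'E'
from h import *
D=np.load("w1.npz");P=D["P"];im=D["im"]
p,r,o=pose();c=calibration("wrist");T=np.eye(4);T[:3,:3]=r;T[:3,3]=p;T=T@np.array(c["hand_eye"]);f=347.81
hsv=cv2.cvtColor(im,cv2.COLOR_RGB2HSV);H,S,V=[hsv[...,i].astype(int) for i in range(3)]
v,u=np.mgrid[:400,:640]
m=(u>290)&(u<355)&(v>110)&(v<255)&(S>110)&(V>40)&(((H>100)&(H<130))|(H<18))
def ray(uu,vv,z):
    d=T[:3,:3]@np.array([(uu-c["cx"])/f,(vv-c["cy"])/f,1]);return T[:3,3]+d*(z-T[2,3])/d[2]
pts=[]
for row in range(130,240,4):
    x=np.where(m[row])[0]
    if len(x)>15: pts.append(ray((x.min()+x.max()+1)/2,row+.5,.046))
pts=np.array(pts);k=np.polyfit(pts[:,1],pts[:,0],1);w=np.array([-k[0],-1]);w/=np.linalg.norm(w)
print("dir",w,"yaw",np.degrees(np.arctan2(w[1],w[0])), "line x at y=.257:",np.polyval(k,.257))
q=P[m];q=q[(q[:,2]>.045)&(q[:,2]<.07)];t=q[:,:2]@w
a,b=np.percentile(t,[.3,99.7]);print("len",b-a,"top z",np.percentile(q[:,2],95))
n=np.array([-w[1],w[0]]);off=(pts[:,:2]@n).mean();ctr=w*(a+b)/2+n*off;print("centre",ctr)
print("cap end row ray",ray(321,124,.046)@np.r_[w,0]-a)
e=np.r_[ctr,.042]-p;print("tool shift mm",1000*r.T@e)
E
```

```text
dir [ 0.38158248 -0.92433479] yaw -67.56826040163808 line x at y=.257: 0.4660764645177056
len 0.0987032336247395 top z 0.05446761823566761
centre [0.46507526 0.25942528]
cap end row ray -0.0007091419036330399
tool shift mm [  2.19390849  -1.29292602 158.41608348]
```

{"op": "play_rows", "data": {"increments": [[[2, -1, 40], [0, 0, -0.5], 0], [[2, -1, 80], [0, 0, -0.5], 0], [[2, -1, 110], [0, 0, -0.5], 0], [[2, -1, 130], [0, 0, -0.5], 0], [[2, -1, 145], [0, 0, -0.5], 0], [[2, -1, 157], [0, 0, -0.5], 0], [[2, -1, 157], [0, 0, -0.5], 0], [[2, -1, 157], [0, 0, -0.5], 0.5], [[2, -1, 157], [0, 0, -0.5], 1], [[2, -1, 157], [0, 0, -0.5], 1], [[2, -1, 157], [0, 0, -0.5], 1], [[2, -1, 157], [0, 0, -0.5], 1], [[2, -1, 157], [0, 0, -0.5], 1], [[2, -1, 157], [0, 0, -0.5], 1], [[2, -1, 157], [0, 0, -0.5], 1], [[2, -1, 157], [0, 0, -0.5], 1]], "grip_force": 30}}

```text
time: 3.15
ee_pos: [0.4643, 0.2584, 0.044]
tcp_rot: [-179.9, -0.0, 112.2]
wrist_force: [-9.3, -3.7, 9.6]
opening: 0.0271
grasp_force: 29.5
```

{"op": "play_rows", "data": {"increments": [[[0, 0, -10], [0, 0, 0], 1], [[0, 0, -35], [0, 0, 0], 1], [[0, 0, -75], [0, 0, 0], 1], [[-20, -7, -116], [0, 0, 2], 1], [[-60, -20, -116], [0, 0, 4], 1], [[-100, -33, -116], [0, 0, 6], 1], [[-140, -46, -116], [0, 0, 8], 1], [[-180, -60, -116], [0, 0, 10], 1], [[-220, -73, -116], [0, 0, 12], 1], [[-260, -86, -116], [0, 0, 14], 1], [[-300, -99, -116], [0, 0, 16.4], 1], [[-335, -111, -116], [0, 0, 16.4], 1], [[-360, -119, -116], [0, 0, 16.4], 1], [[-360, -119, -116], [0, 0, 16.4], 1], [[-360, -119, -116], [0, 0, 16.4], 1], [[-360, -119, -116], [0, 0, 16.4], 1]]}}

```text
time: 4.75
ee_pos: [0.4915, -0.1188, 0.1595]
tcp_rot: [180.0, -0.0, 95.8]
wrist_force: [-0.0, -0.4, -1.4]
opening: 0.0272
grasp_force: 29.9
```

```bash
python3 - <<'E'
from h import *
p,r,o=pose();print(p,o["tcp_rot"],o["q"],o["time"],o["opening"])
C=cam("wrist");save("pics/w2.png",C[0]);P=cloud(C);print(C[5].round(3))
np.savez("w2",P=P,im=C[0],T=C[5])
E
```

```text
[ 0.49151881 -0.11876171  0.15954566] [ 1.79985347e+02 -6.75055538e-03  9.58251119e+01] [-1.35894794e+01 -1.96134701e+00 -7.04448284e+00  8.49052885e+01
  1.12372944e-02  7.05854107e+01] 4.75 0.02721687120815154
[[ 0.995  0.097  0.034  0.483]
 [ 0.103 -0.945 -0.31  -0.038]
 [ 0.002  0.312 -0.95   0.281]
 [ 0.     0.     0.     1.   ]]
```

View pics/w2.png

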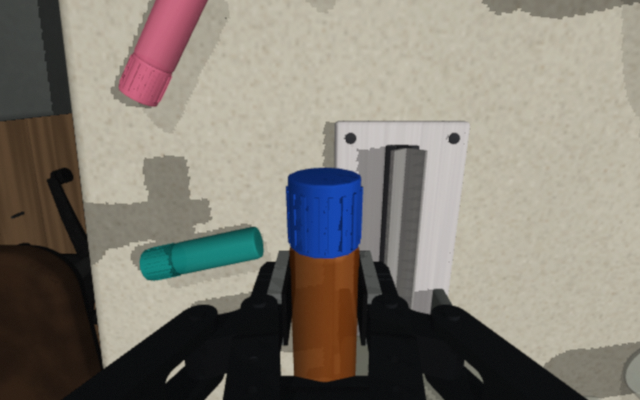

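The wrist view shows the held blue tube in the middle. The reader's open end has plate corners at (336,122) and (468,122), the rail starts at v≈147 with u from 386 to 424, and screws sit at (350,138) and (454,138).

```bash
python3 - <<'E'
from h import *
D=np.load("w2.npz");P=D["P"];im=D["im"];T=D["T"];c=calibration("wrist");f=347.81
def ray(uu,vv,z):
    d=T[:3,:3]@np.array([(uu-c["cx"])/f,(vv-c["cy"])/f,1]);return (T[:3,3]+d*(z-T[2,3])/d[2])
for n,a in(("plate corners",(336,122,.012)),("",(468,122,.012)),("screws",(350.5,138.5,.012)),("",(454,138.5,.012)),("rail end",(387,147,.039)),("",(424,149,.039))): print(n,ray(*a).round(4))
# rail edges per row by grey levels: columns
g=cv2.cvtColor(im,cv2.COLOR_RGB2GRAY).astype(int)
for row in (165,200,240,270): print(row,g[row,372:436:2].tolist())
v,u=np.mgrid[:400,:640]
m=(u>375)&(u<440)&(v>140)&(v<285)&(P[...,2]>.024)&(P[...,2]<.046)
q=P[m];w=np.array([.102,-.995]);n=np.array([.995,.102])
t=q[:,:2]@w;s=q[:,:2]@n
for lo in np.arange(t.min(),t.max(),.015):
    k=(t>=lo)&(t<lo+.015)
    if k.sum()>30: print("t",lo.round(3),"s range",np.percentile(s[k],[2,98]).round(4),"mid",np.percentile(s[k],[2,98]).mean().round(4),"z",np.percentile(q[k,2],[5,95]).round(3))
p,r,o=pose()
H=cv2.cvtColor(im,cv2.COLOR_RGB2HSV)
b=(H[...,0]>100)&(H[...,0]<130)&(H[...,1]>120)&(u>270)&(u<380);qq=P[b]
print("cap z",np.percentile(qq[:,2],[5,50,98]),"rel tool",((np.median(qq,0)-p)@r*1000).round(1), "cap end x tool",np.percentile((qq-p)@r[:,0],99)*1000)
am=(H[...,0]<18)&(H[...,1]>110)&(u>290)&(u<360)&(v>255)&(v<380);qa=P[am];print("amber rel",np.median((qa-p)@r*1000,0).round(1))
E
```

```text
plate corners [ 0.4953 -0.0635  0.012 ]
 [ 0.5951 -0.0532  0.012 ]
screws [ 0.5078 -0.0748  0.012 ]
 [ 0.5873 -0.0666  0.012 ]
rail end [ 0.5315 -0.0743  0.039 ]
 [ 0.5575 -0.0731  0.039 ]
165 [135, 134, 134, 134, 134, 129, 83, 30, 33, 71, 89, 135, 135, 139, 140, 140, 128, 89, 85, 87, 86, 83, 83, 84, 82, 82, 116, 173, 192, 197, 196, 196]
200 [132, 131, 133, 133, 129, 90, 31, 35, 76, 96, 135, 137, 139, 141, 141, 116, 87, 85, 87, 86, 84, 87, 88, 83, 96, 152, 188, 193, 194, 194, 195, 195]
240 [132, 132, 130, 128, 73, 32, 38, 87, 109, 135, 140, 142, 147, 140, 92, 86, 88, 86, 85, 86, 87, 86, 93, 143, 185, 192, 194, 191, 193, 193, 192, 195]
270 [81, 79, 28, 15, 14, 14, 14, 13, 28, 124, 146, 148, 137, 91, 87, 88, 89, 86, 89, 89, 85, 113, 168, 187, 191, 189, 188, 191, 191, 193, 196, 194]
t 0.13 s range [0.5252 0.5501] mid 0.5377 z [0.027 0.037]
t 0.145 s range [0.5252 0.5504] mid 0.5378 z [0.027 0.037]
t 0.16 s range [0.5253 0.5501] mid 0.5377 z [0.027 0.037]
t 0.175 s range [0.5253 0.5502] mid 0.5378 z [0.027 0.037]
t 0.19 s range [0.5253 0.5503] mid 0.5378 z [0.027 0.037]
t 0.205 s range [0.5253 0.5503] mid 0.5378 z [0.027 0.037]
t 0.22 s range [0.5288 0.5503] mid 0.5396 z [0.027 0.037]
t 0.235 s range [0.5344 0.5506] mid 0.5425 z [0.027 0.037]
cap z [nan nan nan] rel tool [nan nan nan] cap end x tool nan
amber rel [nan nan nan]
```

```bash
python3 - <<'E'
from h import *
D=np.load("w2.npz");P=D["P"];im=D["im"];T=D["T"];c=calibration("wrist");f=347.81
def ray(uu,vv,z):
    d=T[:3,:3]@np.array([(uu-c["cx"])/f,(vv-c["cy"])/f,1]);return (T[:3,3]+d*(z-T[2,3])/d[2])
n=np.array([.995,.102])
for row,a,b,m in((165,384,424.5,405),(200,382,421,402.5),(240,380,417.5,399.5)):
    print([round(float(ray(x,row+.5,z)[:2]@n),4) for x,z in((a,.039),(b,.039),(m,.0285))])
p,r,o=pose();v,u=np.mgrid[:400,:640];H=cv2.cvtColor(im,cv2.COLOR_RGB2HSV)
for k,m in(("cap",(H[...,0]>100)&(H[...,0]<130)&(H[...,1]>120)&(u>270)&(u<380)),("amber",(H[...,0]<18)&(H[...,1]>110)&(u>290)&(u<360)&(v>255)&(v<380))):
    q=P[m];q=((q[~np.isnan(q[:,0])]-p)@r)*1000;print(k,len(q),np.percentile(q,[1,50,99],axis=0).round(1).tolist()) if len(q) else print(k,"no depth")
p0=np.array([.102,-.995])*(.241-.052)+n*.5378
e=np.r_[p0,.054]-p;print(p0,"tool shift to place",1000*r.T@e)
E
```

```text
[0.5198, 0.5487, 0.5373]
[0.5198, 0.5485, 0.5374]
[0.52, 0.5486, 0.5374]
cap 6155 [[22.5, -13.4, -11.0], [39.0, -0.1, -7.8], [49.9, 13.3, 10.8]]
amber 7918 [[-35.3, -13.3, -10.7], [-4.0, -0.0, -8.2], [20.9, 13.5, 1.2]]
[ 0.554389  -0.1331994] tool shift to place [-20.98850432  61.00158329 105.54488954]
```

{"op": "play_rows", "data": {"increments": [[[-8, 25, 0], [0, 0, 0], 1], [[-21, 61, 0], [0, 0, 0], 1], [[-21, 61, 20], [0, 0, 0], 1], [[-21, 61, 50], [0, 0, 0], 1], [[-21, 61, 75], [0, 0, 0], 1], [[-21, 61, 92], [0, 0, 0], 1], [[-21, 61, 100], [0, 0, 0], 1], [[-21, 61, 104], [0, 0, 0], 1], [[-21, 61, 106], [0, 0, 0], 1], [[-21, 61, 107], [0, 0, 0], 1], [[-21, 61, 107], [0, 0, 0], 1], [[-21, 61, 107], [0, 0, 0], 1]]}}

```text
time: 6.0
ee_pos: [0.5545, -0.1342, 0.0529]
tcp_rot: [180.0, 0.0, 95.8]
wrist_force: [-0.9, 0.3, -1.4]
opening: 0.027
grasp_force: 30.3
```

{"op": "play_rows", "data": {"increments": [[[0, 0, 1], [0, 0, 0], 1], [[0, 0, 1.5], [0, 0, 0], 1], [[0, 0, 2], [0, 0, 0], 1], [[0, 0, 2], [0, 0, 0], 1]]}}

```text
time: 6.4
ee_pos: [0.5544, -0.1342, 0.0508]
tcp_rot: [180.0, 0.0, 95.8]
wrist_force: [-2.0, -0.1, 4.4]
opening: 0.0273
grasp_force: 30.7
```

{"op": "play_rows", "data": {"increments": [[[0, 0, 0], [0, 0, 0], 0.6], [[0, 0, 0], [0, 0, 0], 0.55], [[0, 0, 0], [0, 0, 0], 0.4], [[0, 0, 0], [0, 0, 0], 0.2], [[0, 0, 0], [0, 0, 0], 0], [[0, 0, 0], [0, 0, 0], 0], [[0, 0, 0], [0, 0, 0], 0], [[0, 0, -30], [0, 0, 0], 0], [[0, 0, -70], [0, 0, 0], 0], [[0, 0, -110], [0, 0, 0], 0], [[0, 0, -150], [0, 0, 0], 0], [[0, 0, -150], [0, 0, 0], 0], [[0, 0, -150], [0, 0, 0], 0]]}}

```text
time: 7.7
ee_pos: [0.5548, -0.1342, 0.2011]
tcp_rot: [179.9, 0.0, 95.8]
wrist_force: [-0.7, -0.6, -1.3]
opening: 0.0853
grasp_force: 0.0
```

```bash
cat > tube.py <<'E'
from h import *
def tube(C):
    im=C[0];P=cloud(C);v,u=np.mgrid[:400,:640];H=cv2.cvtColor(im,cv2.COLOR_RGB2HSV)
    g=np.array([.102,-.995]);n=np.array([.995,.102])
    t=P[...,:2]@g-.241;s=P[...,:2]@n-.5376
    near=(abs(s)<.025)&(t>-.14)&(t<.12)&(P[...,2]>.03)&(P[...,2]<.08)
    for k,m in(("cap",(H[...,0]>100)&(H[...,0]<130)&(H[...,1]>120)),("amber",(H[...,0]<18)&(H[...,1]>110))):
        m=m&near;print(k,m.sum())
        if m.sum()>20: print("  reader x range",np.percentile(t[m],[.5,99.5]).round(4),"s",np.percentile(s[m],[1,50,99]).round(4),"top z",np.percentile(P[m][:,2],98).round(4))
E
python3 - <<'E'
from tube import *
p,r,o=pose();print(p,o["time"],o["wrist_force"])
C=cam("wrist");save("pics/w3.png",C[0]);tube(C)
E
```

```text
[ 0.55477358 -0.13420883  0.20106653] 7.7 [-0.67528443 -0.58946779 -1.291446  ]
cap 1342
  reader x range [-0.1011 -0.0731] s [-0.0137  0.0004  0.0137] top z 0.0612
amber 2576
  reader x range [-0.0721 -0.0023] s [-0.0131 -0.0004  0.0127] top z 0.0608
```

View pics/w3.png

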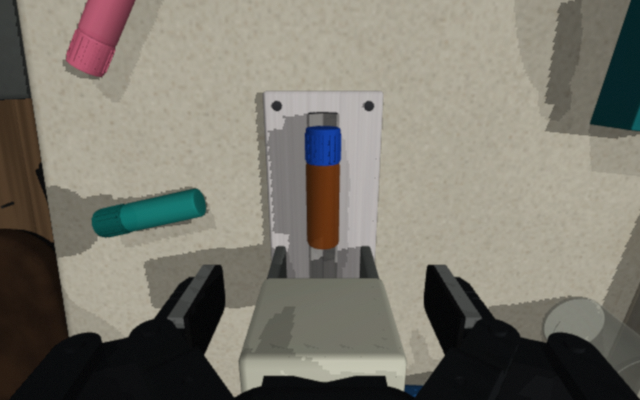

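The tube lies in the groove, cap end at reader x = -101 mm, centred and let go. Next I close the jaws and tilt behind the cap.

{"op": "play_rows", "data": {"increments": [[[30, 0, 0], [0, -6, 0], 0.5], [[60, -1, 0], [0, -13, 0], 1], [[85, -1, 0], [0, -20, 0], 1], [[94, -1, 0], [0, -26, 0], 1], [[94, -1, 0], [0, -32, 0], 1], [[94, -1, 0], [0, -32, 0], 1], [[94, -1, 30], [0, -32, 0], 1], [[94, -1, 60], [0, -32, 0], 1], [[94, -1, 90], [0, -32, 0], 1], [[94, -1, 115], [0, -32, 0], 1], [[94, -1, 115], [0, -32, 0], 1], [[94, -1, 115], [0, -32, 0], 1]]}}

```text
time: 8.95
ee_pos: [0.5435, -0.0413, 0.0853]
tcp_rot: [-179.9, 31.9, 95.8]
wrist_force: [0.1, 0.4, -0.0]
opening: 0.0001
grasp_force: 0.0
```

```bash
python3 - <<'E'
from tube import *
p,r,o=pose();print(p,o["tcp_rot"],o["q"].round(1),o["time"],"opening",o["opening"],"z axis",r[:,2])
g=np.array([.102,-.995]);n=np.array([.995,.102]);print("tcp reader x,s",p[:2]@g-.241,p[:2]@n-.5376)
C=cam("wrist");save("pics/w4.png",C[0]);tube(C)
E
```

```text
[ 0.54346707 -0.04125341  0.08526753] [-179.91391931   31.94326824   95.79462738] [ 10.6   5.6 -12.   75.4 -31.8  95.7] 8.95 opening 9.419172675489e-05 z axis [ 0.05192266 -0.5265269  -0.84857143]
tcp reader x,s -0.14451921262867784 -0.0010581157426233778
cap 150
  reader x range [-0.1022 -0.098 ] s [-0.0123  0.0022  0.0118] top z 0.0436
amber 226
  reader x range [0.03   0.1116] s [-0.0066 -0.0013  0.005 ] top z 0.069
```

View pics/w4.png

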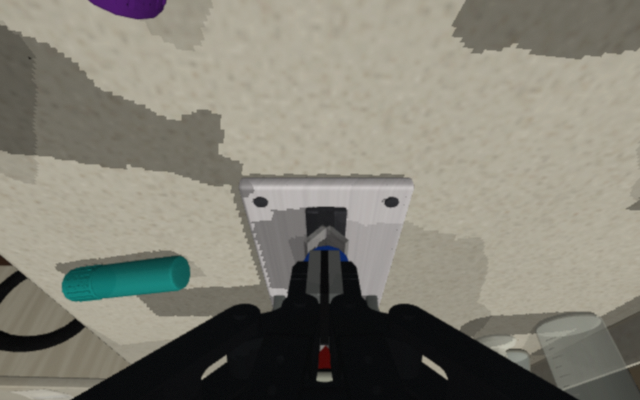

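The view shows the closed fingers in line with the groove, the cap just ahead at (325,255) and the plate's open end at (240–412,180). I will lower the tool and push.

{"op": "play_rows", "data": {"increments": [[[5, 1, 8], [0, 0, 0], 1], [[10.3, 1, 16.5], [0, 0, 0], 1], [[10.3, 1, 16.5], [0, 0, 0], 1], [[1.8, 1, 21.8], [0, 0, 0], 1], [[-6.7, 1, 27.1], [0, 0, 0], 1], [[-10.1, 1, 29.2], [0, 0, 0], 1], [[-15.1, 1, 32.4], [0, 0, 0], 1], [[-19.4, 1, 35], [0, 0, 0], 1], [[-23.6, 1, 37.7], [0, 0, 0], 1], [[-27.9, 1, 40.4], [0, 0, 0], 1], [[-32.1, 1, 43], [0, 0, 0], 1], [[-32.1, 1, 43], [0, 0, 0], 1], [[-32.1, 1, 43], [0, 0, 0], 1]]}}

```text
time: 10.3
ee_pos: [0.5497, -0.0906, 0.0657]
tcp_rot: [-180.0, 32.0, 95.8]
wrist_force: [0.1, -0.2, -1.4]
opening: 0.0002
grasp_force: 0.0
```

```bash
python3 - <<'E'
from tube import *
p,r,o=pose();g=np.array([.102,-.995]);n=np.array([.995,.102]);print("tcp reader x,s",p[:2]@g-.241,p[:2]@n-.5376,p[2],o["wrist_force"])
C=cam("top");tube(C)
C=cam("scene");save("pics/s2.png",cv2.resize(C[0][100:300,270:470],(600,600)));tube(C)
E
```

```text
tcp reader x,s -0.09478591404187311 7.176019996479877e-05 0.06565362355843266 [ 0.07892191 -0.2207423  -1.3634271 ]
cap 23
  reader x range [-0.0723 -0.0525] s [-0.0032  0.0031  0.0103] top z 0.063
amber 316
  reader x range [-0.048   0.1195] s [-0.016   0.0016  0.018 ] top z 0.0707
cap 27
  reader x range [-0.0882 -0.0533] s [-0.0181 -0.0137 -0.0057] top z 0.0605
amber 106
  reader x range [-0.0497  0.1114] s [-0.0222 -0.0101  0.0086] top z 0.0653
```

View pics/s2.png

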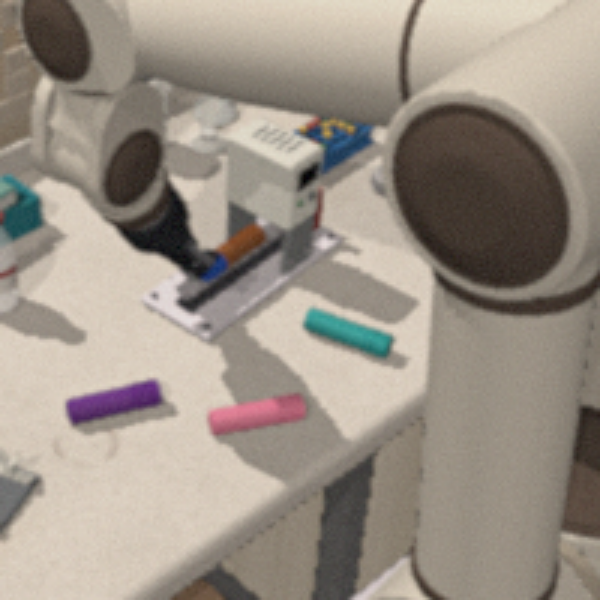

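The scene crop shows the tube sliding in the groove, cap at (212,265), with the fingers behind it and clear of the head. The force is low, so I carry on.

{"op": "play_rows", "data": {"increments": [[[-4.2, 0, 2.7], [0, 0, 0], 1], [[-8.5, 0, 5.3], [0, 0, 0], 1], [[-12.7, 0, 8], [0, 0, 0], 1], [[-17, 0, 10.6], [0, 0, 0], 1], [[-21.2, 0, 13.2], [0, 0, 0], 1], [[-25.4, 0, 15.9], [0, 0, 0], 1], [[-29.7, 0, 18.5], [0, 0, 0], 1], [[-33.9, 0, 21.2], [0, 0, 0], 1], [[-38.2, 0, 23.9], [0, 0, 0], 1], [[-42.4, 0, 26.5], [0, 0, 0], 1], [[-46.6, 0, 29.2], [0, 0, 0], 1], [[-50.9, 0, 31.8], [0, 0, 0], 1], [[-55.1, 0, 34.4], [0, 0, 0], 1], [[-59.4, 0, 37.1], [0, 0, 0], 1], [[-62.8, 0, 39.2], [0, 0, 0], 1], [[-64.4, 0, 40.3], [0, 0, 0], 1], [[-64.4, 0, 40.3], [0, 0, 0], 1], [[-64.4, 0, 40.3], [0, 0, 0], 1]]}}

```text
time: 12.2
ee_pos: [0.5575, -0.166, 0.0659]
tcp_rot: [180.0, 32.0, 95.8]
wrist_force: [-1.1, 0.3, 0.1]
opening: 0.0
grasp_force: 0.0
```

{"op": "play_rows", "data": {"increments": [[[-0.8, 0, 0.5], [0, 0, 0], 1], [[-1.7, 0, 1.1], [0, 0, 0], 1], [[-2.5, 0, 1.6], [0, 0, 0], 1], [[-3.4, 0, 2.1], [0, 0, 0], 1], [[-4.2, 0, 2.6], [0, 0, 0], 1], [[-5.1, 0, 3.2], [0, 0, 0], 1], [[-5.1, 0, 3.2], [0, 0, 0], 1]]}}

```text
time: 12.9
ee_pos: [0.5581, -0.172, 0.0658]
tcp_rot: [180.0, 32.0, 95.8]
wrist_force: [-0.6, 1.6, 0.2]
opening: 0.0001
grasp_force: 0.4
```

{"op": "play_rows", "data": {"increments": [[[-0.4, 0, 0.25], [0, 0, 0], 1], [[-0.85, 0, 0.55], [0, 0, 0], 1], [[-1.3, 0, 0.8], [0, 0, 0], 1], [[-1.7, 0, 1.1], [0, 0, 0], 1], [[-1.7, 0, 1.1], [0, 0, 0], 1], [[-1.7, 0, 1.1], [0, 0, 0], 1]]}}

```text
time: 13.5
ee_pos: [0.5583, -0.174, 0.0658]
tcp_rot: [180.0, 32.0, 95.8]
wrist_force: [0.6, 1.5, 0.7]
opening: -0.0001
grasp_force: 0.7
```

{"op": "play_rows", "data": {"increments": [[[-0.4, 0, 0.25], [0, 0, 0], 1], [[-0.85, 0, 0.55], [0, 0, 0], 1], [[-1.3, 0, 0.8], [0, 0, 0], 1], [[-1.7, 0, 1.1], [0, 0, 0], 1], [[-1.7, 0, 1.1], [0, 0, 0], 1], [[-1.7, 0, 1.1], [0, 0, 0], 1]]}}

```text
time: 14.1
ee_pos: [0.5585, -0.176, 0.0658]
tcp_rot: [180.0, 32.0, 95.8]
wrist_force: [0.5, 2.1, 0.8]
opening: 0.0002
grasp_force: 0.9
```

{"op": "play_rows", "data": {"increments": [[[-0.4, 0, 0.25], [0, 0, 0], 1], [[-0.85, 0, 0.55], [0, 0, 0], 1], [[-1.3, 0, 0.8], [0, 0, 0], 1], [[-1.7, 0, 1.1], [0, 0, 0], 1], [[-1.7, 0, 1.1], [0, 0, 0], 1], [[-1.7, 0, 1.1], [0, 0, 0], 1]]}}

```text
time: 14.7
ee_pos: [0.5588, -0.178, 0.0657]
tcp_rot: [180.0, 32.0, 95.8]
wrist_force: [-0.3, 2.3, 1.5]
opening: 0.0003
grasp_force: 1.1
```

{"op": "play_rows", "data": {"increments": [[[-0.4, 0, 0.25], [0, 0, 0], 1], [[-0.85, 0, 0.55], [0, 0, 0], 1], [[-1.3, 0, 0.8], [0, 0, 0], 1], [[-1.7, 0, 1.1], [0, 0, 0], 1], [[-1.7, 0, 1.1], [0, 0, 0], 1]]}}

```text
time: 15.2
ee_pos: [0.5589, -0.1789, 0.0657]
tcp_rot: [-180.0, 31.9, 95.9]
wrist_force: [-3.1, 11.7, 5.1]
opening: 0.0001
grasp_force: 5.9
```

The wrist force jumped to 12 N and the TCP stalled, so the base is on the stop. I back straight off and lift.

{"op": "play_rows", "data": {"increments": [[[0, 0, 0], [0, 0, 0], 1], [[0, 0, 0], [0, 0, 0], 1], [[2, 0, -1.2], [0, 0, 0], 1], [[8.5, 0, -5.3], [0, 0, 0], 1], [[25, 0, -16], [0, 0, 0], 1], [[50, 0, -31], [0, 0, 0], 1], [[75, 0, -47], [0, 0, 0], 1], [[85, 0, -53], [0, 0, 0], 1], [[69, 0, -78], [0, 0, 0], 1], [[48, 0, -112], [0, 0, 0], 1], [[48, 0, -112], [0, 0, 0], 1], [[48, 0, -112], [0, 0, 0], 1]]}}

```text
time: 16.4
ee_pos: [0.5494, -0.0806, 0.136]
tcp_rot: [179.9, 32.0, 95.7]
wrist_force: [-1.2, -0.2, -0.2]
opening: 0.0
grasp_force: 0.0
```

```bash
python3 - <<'E'
from tube import *
p,r,o=pose();print(p,o["time"],o["wrist_force"])
C=cam("wrist");tube(C)
P=cloud(C);H=cv2.cvtColor(C[0],cv2.COLOR_RGB2HSV)
t=P[...,:2]@np.array([.102,-.995])-.241;s=P[...,:2]@np.array([.995,.102])-.5376
m=(P[...,2]>.07)&(P[...,2]<.18)&(abs(s)<.045)&(t>-.05)&(t<.1);print("head front x",np.percentile(t[m],[1,5]) if m.sum() else None,m.sum())
save("pics/w5.png",C[0])
E
```

```text
[ 0.54938632 -0.08056381  0.13601777] 16.4 [-1.24112818 -0.15266193 -0.24840976]
cap 252
  reader x range [0.008 0.016] s [-0.0135 -0.0006  0.0111] top z 0.0503
amber 0
head front x [0.01241643 0.01274366] 1319
```

View pics/w5.png

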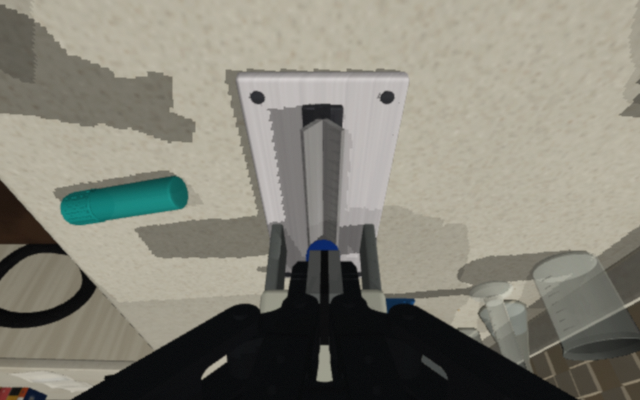

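The cap (322,245) sits just before the head: its end is at x = 8.0 mm and the head face at 12.4 mm. That 4.4 mm gap matches the expected 4 mm, and the fingers are clear.

```bash
python3 -c "
from workcell import workorder
print(workorder.job_done())"
```

```text
the job is handed in; nothing more can be done
None
```

The blue-capped tube was laid in the groove, let go, and pushed by its cap until its base met the red end stop (about 12 N at the wrist). It was left there and the job handed in with the arm clear, about 17 s in; no verdict was returned.

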